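# Clamp a tin in the vise of a one-handed kitchen board

### The arm

A 6-joint arm with a two-finger parallel gripper is mounted at the origin on a cart in front of the work surface, level with it; the furniture and walls round the work are solid. World frame = base frame: x ahead of the robot, y to its left, z up, the work surface at z = 0. Lengths are in m, angles in rad, forces in N, time in s.
With the tool pointing down it reaches from about 0.325 to 0.85 m from the base axis. Payload 4.4 kg.
Tool frame: the origin (TCP) lies on the centre line of the jaws, within the pads' length; the fingertips stand 25 mm ahead of it and the grasp point (between the pads) lies 6 mm ahead of it (ctrl.tip_reach is the distance from the TCP to the fingertips, in m); z points along the fingers, y is the line along which they close (so a half turn about z gives the same grasp; the last joint's range is limited). The gripper opens to 94 mm and grips with 3 to 60 N. Pads are 16 mm wide; open, the fingers measure 119 mm over their backs; the gripper's body (75 mm by 177 mm) begins 78 mm behind the grasp point.
Start: joints at [-1.454, 0.207, 1.542, -0, 1.393, -0.15], TCP at [0.152, -0.555, 0.23] pointing down, gripper open.
Joint ranges: [-2.73, 2.73], [-0.86, 2.22], [0.23, 2.46], [-1.11, 4.25], [0.08, 2.63], [-2.82, 2.82]. Speed limits (rad/s): [2.79, 2.79, 3.14, 3.14, 3.14, 3.14].

### API

Orientations are given as a rotation vector (axis times angle).
In Python, from bench import ctrl gives the robot as it stands.
- The arm moves only by the tool send_rows, never from a script. Its argument "rows" is a list of rows, each a list of 7 numbers: the turn, a rotation vector about the tool's x, y, z in degrees, then the shift along the tool's x, y, z in cm, then the finger opening in cm, from 0 to 9.4. A call has 1 to 10 rows; each row shifts and turns the commanded pose from where the row before left it, along the tool's axes as they then stand; what a row does not reach is not made up. A row lasts 1/10 s, in which the tool goes at most 50 mm and 8.59 degrees, less where a joint would pass 70% of its speed; a pose out of reach is approached as far as the arm can. A call with a gripper value outside its range is refused whole. The fingers move at their own pace and stop on an object; "newtons" is the grip in N (left out, the last holds). Time passes only in rows, so rows that do not move let the fingers close. It gives the time, the measured TCP pose, the force, the opening and the grip force at its end, in the units of the state.
- ctrl.sense(): the state, without advancing time (a new reading comes with each control period).
- ctrl.get_image(name): name is "scene" or "top" or "wrist"; returns a dict with "pixels" (480x640x3 uint8, red, green, blue), "fx", "fy", "cx", "cy" (pixels), "origin" and "rotation" of the camera in the world; the wrist camera has in their place "T_tool_cam" (4x4, takes a point from camera to tool coordinates, whose origin is the TCP and whose axes are the flange's). Camera axes: x right, y down, z forward; pixel columns grow to the right and rows downward; lengths in m; the calibration is good to about 2 mm. The wrist camera is an equidistant fisheye: a pixel r from the principal point sees the ray r / f radians off the axis. A picture is of the moment at which its call begins: read the wrist's pose just before it. There is no depth.
- ctrl.sign_off(): hands the job in; it is judged then, once.
Trained networks look in the newest picture that a camera, given by its name, has taken for a name from the list of things; names that differ only in an ending like _2 or _b are one class to them, and where a whole thing is asked for, a point or a joint stands for the part that bears it (a point fixed in the world has none). Each returns a list of dicts, best first, with "conf" (0 to 1); they miss things now and then, are a little off and sometimes report something else, mostly with a low value. They report only what shows in the picture. A call takes as long as a camera call. They do not tell look-alikes from the thing itself.
- ctrl.look_for(camera, name): "xyz" ([x, y, z] in m, in world coordinates, good to about 4 mm: the middle of the surface that is visible of it).
- ctrl.masks_of(camera, name): "region" (480x640 bool, what is visible of it).
- ctrl.landmark_of(camera, name): "xyz" ([x, y, z] in m, in world coordinates, good to about 4 mm: a listed point, or the origin of a listed thing).
The state is a dict: "time_s": time; "qpos": joint angles; "dq": joint speeds; "effort": joint torques, N m; "tool_pos": TCP position; "tool_rot": TCP orientation; "contact_force": force on the tool from outside, world axes, zero at the start; "moment": the same for the moment, N m; "opening": finger opening in m; "finger_force": force on a finger pad.
Only numpy, scipy, OpenCV 4.12 (cv2) and the standard library are available. Lean on these libraries where they do the work, as an engineer would, in place of code of your own. Each camera call takes 0.05 s, during which the arm holds its last target. There are 200 camera calls.

### The job

The food tin stands loose in the vise of the one-handed chopping board and must be held fast so that it can be opened with one hand. Push the sliding jaw up until the tin sits snugly, without play, between both jaws; then push the wings of the loose wing nut round with the fingertips, stroke after stroke, clockwise as seen from above, until it is tight on the jaw's steel tongue and will go no further. Leave the tin standing upright on the board, never lifting or tipping it, and do not disturb the things lying around.

Things in the scene. Friction and masses are not known exactly. Their poses are not given: they have to be found in the camera images.
- board: wooden chopping board, 330 x 240 x 22 mm, fixed to the worktop; origin at the centre of its underside, +x along its long side. The vise is mounted on its top along the line y = -40 mm of this frame, the wing nut's stud at x = -96 mm
- fixed_jaw: fixed wooden jaw of the vise, 98 mm wide, 50 mm high, fast to the board; origin on the board top (22 mm above the worktop) at x = 0, y = -40 mm of the board, axes as the board's. The jaw stands at x = 115 to 160 mm of this frame; its face toward -x is a shallow rubber-lined V (flanks turned 20 degrees); the tin is seated in it with its centre at x = 89, y = 0 mm
- tin: round food tin with a red printed label, 75 mm in diameter, 58 mm high, 0.26 kg, standing loose on the board between the jaws; origin at the centre of its underside, z up
- jaw (a joint): travel of the sliding jaw in m: 0 is fully open, up to 0.050 towards the fixed jaw (along the board's +x). It starts between 0 and 0.02 and is snug on the seated tin at about 0.045. While the nut is loose it slides with about 1.5 N of friction (up to 4 N when it also pushes the tin along) and stays where it is left; a tight nut holds it against about 12 N
- jaw_back (a point): centre of the back of the sliding jaw's wooden cheek, the flat upright face to push on, 30 mm above the board top; cheek 90 mm wide (along the board's y), 18 mm thick, spanning 11 to 51 mm above the board top. Axes as the board's; pushing along +x closes the vise. Behind it a flat steel tongue, 47 mm wide, 4 mm thick, runs along -x under the wing nut between rails 8.5 mm high
- wing_nut (a joint): angle of the wing nut in rad; grows as it turns clockwise seen from above, sinking 6 mm per turn. It starts loose between 0.5 and 3.0; it begins to press on the steel tongue at 9.0 and comes to a firm stop at 9.9, fully tight. Turning takes 1 to 2 N at a wing while it is loose and a few newtons more from 9.0 on; it stays where it is left
- nut_axis (a point): on the axis of the black wing nut, 20 mm above its underside; z up along the screw, x along the wing with point wing_a. Hub diameter 25 mm; two opposite upright wings 6.5 mm thick reach to a radius of 40 mm; their round lobes span 8 to 31 mm above the underside, which is 4 mm above the board top when tight. A fixed steel stud, 10 mm thick, stands in it, its top 40 mm above the board top
- wing_a (a point): centre of the round lobe of one wing, 28.5 mm from the axis, half a millimetre below the height of point nut_axis
- wing_b (a point): centre of the round lobe of the opposite wing, 28.5 mm from the axis
- peeler: black vegetable peeler, 170 x 25 x 18 mm, lying loose on the board's free front part; bystander; origin at the centre of its underside
- teaspoon: teaspoon, 132 x 26 x 9 mm, lying loose on the worktop; bystander; origin at the centre of its underside
- tea_carton: tea carton, 59 x 112 x 74 mm, left of the board; bystander; origin at the centre of its underside
There are look-alikes about, which are no part of the job. Leave any green or purple look-alike of the tin alone.

How it is judged:
On the way, in this order (a step that is already met when the one before it is completed fails the run):
1. the sliding jaw has pushed the tin snugly into the fixed jaw while the nut is still loose (contact force between tin and fixed_jaw above 0.3 N and value of joint jaw above 0.04 m and value of joint wing_nut below 8.9 rad), for 0.1 s.
2. the wing nut is tight (value of joint wing_nut above 9.6 rad), for 0.2 s.
At the end, for the whole second after the job is handed in: The wing nut is tight (joint over 9.6 of 9.9 rad) and the tin stands upright on the board, at rest, gripped between the jaws: it presses on the fixed jaw with more than 0.3 N and the sliding jaw is past 40 mm of travel (value of joint wing_nut above 9.6 rad and contact force between tin and fixed_jaw above 0.3 N and value of joint jaw above 0.04 m and angle between tin's own z axis and vertical below 0.1 rad and height (world z) of tin below 0.026 m and linear speed of tin below 0.02 m/s); the robot touches nothing.
It fails at once if the tin is lifted off the board (height (world z) of tin above 0.032 m).
It fails at once if the tin is tipped (angle between tin's own z axis and vertical above 0.3 rad).
It fails at once if a thing lying around is disturbed (distance of any of peeler, teaspoon, tea_carton from where it was at the start of the episode above 0.03 m).
It also fails if it takes over 58 s, if anything falls off the work surface, if the arm or the gripper's body presses on something with over 40 N, if the wrist force passes 120 N, or if a joint passes its speed limit or range.

## Working session

There is one attempt and no reset: what is moved stays moved. The work goes in short steps, Python scripts to look and compute and a tool call to move; the robot and the scene stay as the last step left them, time stands still between calls to the robot, and variables do not carry over. Pictures are saved under pics/ and viewed, at most 10 in all, crops included, and the job is handed in when it is done.

Besides the shell and the picture viewer there is one more tool, called after "Request:" as name([rows], argument=value, ...), one row to a line, values as JSON. send_rows: Moves the arm, as the interface text tells. Its arguments: {"type":"object","properties":{"rows":{"type":"array","items":{"type":"array","items":{"type":"number"}}},"newtons":{"type":"number"}},"required":["rows"]}

```bash
mkdir -p pics
cat > h.py <<'E'
from bench import ctrl
import numpy as np, cv2
from scipy.spatial.transform import Rotation as R
np.set_printoptions(precision=4,suppress=True)
def pic(c,n):
    im=ctrl.get_image(c); cv2.imwrite(f'pics/{n}.png',im['pixels'][:,:,::-1]); return im
E
python3 - <<'E'
from h import *
s=ctrl.sense(); print(s['tool_pos'],s['tool_rot'],R.from_rotvec(s['tool_rot']).as_matrix(),s['time_s'],ctrl.tip_reach)
for c in('scene','top'):
    im=pic(c,c+'0'); print(c,im['origin'],im['rotation'],im['fx'])
    for n in('board','fixed_jaw','tin','jaw_back','nut_axis','wing_a','wing_b','peeler','teaspoon','tea_carton'):
        for d in ctrl.landmark_of(c,n)[:3]: print(c,n,np.array(d['xyz']),round(d['conf'],2))
E
```

```text
[ 0.152  -0.5538  0.2293] [-3.1113 -0.4191 -0.    ] [[ 0.9644  0.2646 -0.0003]
 [ 0.2646 -0.9644  0.0022]
 [ 0.0003 -0.0022 -1.    ]] 0.0 0.025
scene [-0.2126  1.0139  0.7728] [-0.7688  2.3466 -1.3371] 481.0451509865384
scene board [0.5296 0.0034 0.0003] 0.76
scene board [0.5369 0.1011 0.0187] 0.22
scene fixed_jaw [0.5718 0.0194 0.024 ] 0.65
scene fixed_jaw [ 0.5993 -0.0695  0.0493] 0.61
scene tin [0.5378 0.0975 0.0209] 0.73
scene tin [0.6948 0.3101 0.0008] 0.68
scene tin [0.4396 0.302  0.0021] 0.58
scene jaw_back [0.5714 0.0123 0.0522] 0.69
scene nut_axis [ 0.6009 -0.068   0.0519] 0.59
scene nut_axis [0.571  0.0145 0.0227] 0.35
scene wing_a [ 0.6274 -0.0754  0.0525] 0.7
scene wing_a [ 0.5685 -0.0639  0.0544] 0.65
scene wing_b [ 0.6274 -0.0754  0.0525] 0.7
scene wing_b [ 0.5685 -0.0639  0.0544] 0.65
scene peeler [ 0.4602 -0.0061  0.0216] 0.76
scene teaspoon [ 0.3973 -0.3302 -0.0013] 0.43
scene tea_carton [0.5935 0.4313 0.0012] 0.62
top [0.3392 0.0456 1.1419] [-2.1202  2.1    -0.1838] 485.23353705988575
top board [ 0.5308  0.0031 -0.0014] 0.97
top board [ 0.6344 -0.0799  0.0515] 0.68
top fixed_jaw [0.5931 0.4298 0.0009] 0.27
top tin [0.5635 0.288  0.0007] 0.87
top tin [0.5391 0.1012 0.0205] 0.7
top tin [0.6951 0.3111 0.0008] 0.69
top jaw_back [0.5704 0.0132 0.0528] 0.86
top nut_axis [ 0.599  -0.069   0.0572] 0.46
top wing_a [ 0.6338 -0.0789  0.055 ] 0.56
top wing_a [ 0.5751 -0.0653  0.0505] 0.52
top wing_b [ 0.6338 -0.0789  0.055 ] 0.56
top wing_b [ 0.5751 -0.0653  0.0505] 0.52
top teaspoon [ 0.393  -0.3341  0.0026] 0.65
top tea_carton [0.5934 0.4305 0.0007] 0.7
```

View pics/top0.png

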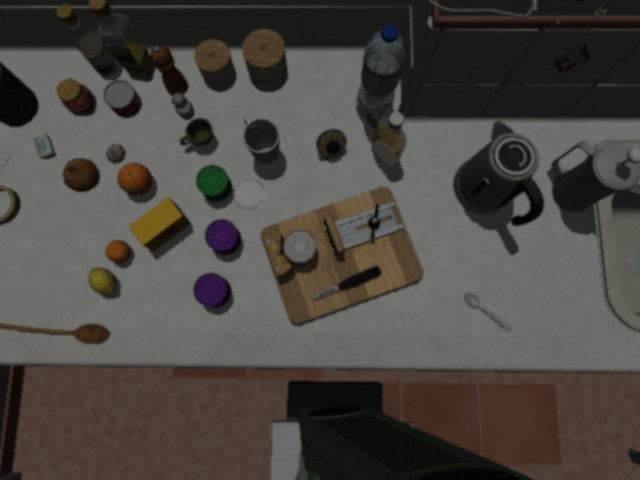

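View pics/scene0.png

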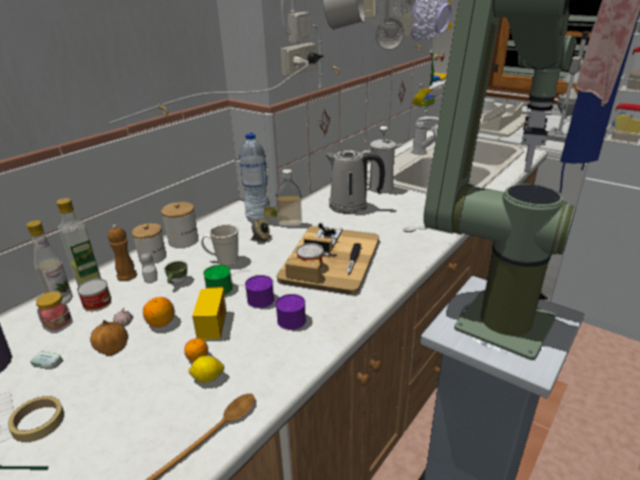

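The top picture shows the board around (342,255), with the tin at (299,247), the sliding cheek at (333,237), the nut at (374,222) and the peeler at (348,283). A small bottle stands near (388,145), so I'll check its clearance and refine the board pose.

```bash
cat >> h.py <<'E'
def rowsto(p,yaw,n=None):
    """tool-frame rows for straight move to p with tool-x at world yaw(deg), tool down"""
    s=ctrl.sense(); M=R.from_rotvec(s['tool_rot']).as_matrix()
    y0=np.degrees(np.arctan2(M[1,0],M[0,0])); dy=(yaw-y0)
    d=np.array(p)-s['tool_pos']
    n=n or int(max(np.ceil(abs(dy)/8.4),np.ceil(np.linalg.norm(d)/.045)))
    print('yaw0',y0,'n',n)
    for i in range(n):
        a=np.radians(y0+dy*(i)/n)  # shift in start frame of the row
        x=np.array([np.cos(a),np.sin(a),0]); y=np.array([np.sin(a),-np.cos(a),0])
        print([0,0,round(-dy/n,1),round(d@x/n*100,2),round(d@y/n*100,2),round(-d[2]/n*100,2)])
def ray(im,u,v,z):
    Rm=R.from_rotvec(im['rotation']).as_matrix() if np.shape(im['rotation'])==(3,) else np.array(im['rotation'])
    d=Rm@np.array([(u-im['cx'])/im['fx'],(v-im['cy'])/im['fy'],1]); o=np.array(im['origin'])
    return o+d*(z-o[2])/d[2]
E
python3 - <<'E'
from h import *
im=ctrl.get_image('top')
m=ctrl.masks_of('top','board')[0]['region'].astype(np.uint8)
c=max(cv2.findContours(m,0,2)[0],key=cv2.contourArea)
P=np.array([ray(im,*q[0],.022)[:2] for q in cv2.convexHull(c)],np.float32)
r=cv2.minAreaRect(P); print('rect',r)
print('px tin0',ray(im,299,247,.08),'nut',ray(im,374,222,.06))
for q in((388,165),(384,150),(395,118)): print('top bottle',q,ray(im,*q,0))
im=ctrl.get_image('scene')
for q in((288,226),(300,222),(255,219)): print('scene bottle base',q,ray(im,*q,0))
for n in('wing_a','jaw_back','nut_axis'):
  for c in('top','scene'):
    for d in ctrl.landmark_of(c,n)[:2]: print(n,c,np.array(d['xyz']),round(d['conf'],2))
rowsto((.586,-.03,.16),109.7)
E
```

```text
rect ((0.5291017293930054, 0.005022555589675903), (0.23977702856063843, 0.3291030824184418), 20.116975784301758)
px tin0 [0.5314 0.1002 0.08  ] nut [ 0.5944 -0.0692  0.06  ]
top bottle (388, 165) [ 0.7532 -0.1118  0.    ]
top bottle (384, 150) [ 0.7922 -0.1026  0.    ]
top bottle (395, 118) [ 0.8775 -0.1316  0.    ]
scene bottle base (288, 226) [ 0.7824 -0.0914  0.    ]
scene bottle base (300, 222) [ 0.7673 -0.1388 -0.    ]
scene bottle base (255, 219) [ 0.915  -0.0651  0.    ]
wing_a top [ 0.6306 -0.0787  0.0567] 0.69
wing_a top [ 0.5768 -0.0658  0.054 ] 0.66
wing_a scene [ 0.6308 -0.0731  0.0539] 0.68
wing_a scene [ 0.5714 -0.0667  0.0512] 0.44
jaw_back top [0.5713 0.0139 0.0501] 0.6
jaw_back scene [0.5741 0.0124 0.051 ] 0.67
nut_axis top [ 0.6021 -0.0663  0.0557] 0.64
nut_axis top [0.537  0.1003 0.0217] 0.62
nut_axis scene [ 0.6029 -0.0701  0.0504] 0.4
nut_axis scene [ 0.5702 -0.0612  0.051 ] 0.37
yaw0 15.343938078717805 n 16
[0, 0, np.float64(-5.9), np.float64(3.48), np.float64(-2.44), np.float64(0.44)]
[0, 0, np.float64(-5.9), np.float64(3.72), np.float64(-2.07), np.float64(0.44
[... 412 characters left out ...]
float64(-5.9), np.float64(4.23), np.float64(0.46), np.float64(0.44)]
[0, 0, np.float64(-5.9), np.float64(4.16), np.float64(0.89), np.float64(0.44)]
[0, 0, np.float64(-5.9), np.float64(4.05), np.float64(1.32), np.float64(0.44)]
[0, 0, np.float64(-5.9), np.float64(3.89), np.float64(1.72), np.float64(0.44)]
[0, 0, np.float64(-5.9), np.float64(3.69), np.float64(2.11), np.float64(0.44)]
[0, 0, np.float64(-5.9), np.float64(3.45), np.float64(2.48), np.float64(0.44)]
[0, 0, np.float64(-5.9), np.float64(3.18), np.float64(2.82), np.float64(0.44)]
[0, 0, np.float64(-5.9), np.float64(2.87), np.float64(3.14), np.float64(0.44)]
[0, 0, np.float64(-5.9), np.float64(2.54), np.float64(3.42), np.float64(0.44)]
```

Request:
send_rows([
  [0, 0, -5.9, 3.5, -2.4, 0.4, 0],
  [0, 0, -5.9, 3.7, -2.1, 0.4, 0],
  [0, 0, -5.9, 3.9, -1.7, 0.4, 0],
  [0, 0, -5.9, 4.1, -1.3, 0.4, 0],
  [0, 0, -5.9, 4.2, -0.8, 0.4, 0],
  [0, 0, -5.9, 4.2, -0.4, 0.4, 0],
  [0, 0, -5.9, 4.2, 0, 0.4, 0],
  [0, 0, -5.9, 4.2, 0.5, 0.4, 0],
  [0, 0, -5.9, 4.2, 0.9, 0.4, 0],
  [0, 0, -5.9, 4.0, 1.3, 0.4, 0],
])

```text
time_s: 2.55
tool_pos: [0.4242, -0.226, 0.1906]
tool_rot: [2.499, 1.903, 0.0]
contact_force: [0.2, -1.2, 0.9]
opening: 0.0171
finger_force: 0.0
```

Request:
send_rows([
  [0, 0, -5.9, 3.9, 1.7, 0.4, 0],
  [0, 0, -5.9, 3.7, 2.1, 0.4, 0],
  [0, 0, -5.9, 3.5, 2.5, 0.4, 0],
  [0, 0, -5.9, 3.2, 2.8, 0.4, 0],
  [0, 0, -5.9, 2.9, 3.1, 0.4, 0],
  [0, 0, -5.9, 2.5, 3.4, 0.4, 0],
  [0, 0, 0, 0, 0, 0, 0],
  [0, 0, 0, 0, 0, 0, 0],
])

```text
time_s: 3.35
tool_pos: [0.5849, -0.0293, 0.166]
tool_rot: [-1.806, -2.57, 0.001]
contact_force: [-0.1, -0.3, 0.1]
opening: 0.0001
finger_force: 0.0
```

Run:
```python
from h import *
s=ctrl.sense(); print(s['time_s'],s['tool_pos'],s['qpos'],s['contact_force'],s['opening'])
pic('wrist','w1')
for n in('jaw_back','nut_axis','wing_a'):
  for c in('wrist','top'):
    if c=='top': ctrl.get_image('top')
    else: ctrl.get_image('wrist')
    for d in ctrl.landmark_of(c,n)[:2]: print(n,c,np.array(d['xyz']),round(d['conf'],2))
rowsto((.5795,-.0113,.15),110,4)
```

```text
3.35 [ 0.5849 -0.0293  0.166 ] [-0.1975  0.2883  1.5792 -0.0005  1.275  -0.5432] [-0.1485 -0.2698  0.0986] 8.758055808326512e-05
jaw_back wrist [0.5688 0.0099 0.0562] 0.81
jaw_back top [0.5688 0.0136 0.0517] 0.74
wing_a wrist [ 0.5748 -0.0631  0.0528] 0.91
wing_a wrist [ 0.6276 -0.0756  0.0556] 0.63
yaw0 109.72415621967762 n 4
[0, 0, np.float64(-0.1), np.float64(0.49), np.float64(0.03), np.float64(0.41)]
[0, 0, np.float64(-0.1), np.float64(0.49), np.float64(0.03), np.float64(0.41)]
[0, 0, np.float64(-0.1), np.float64(0.49), np.float64(0.03), np.float64(0.41)]
[0, 0, np.float64(-0.1), np.float64(0.49), np.float64(0.03), np.float64(0.41)]
```

View pics/w1.png

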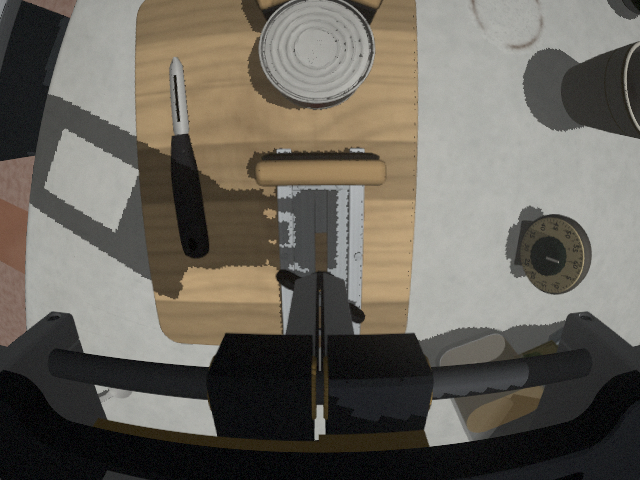

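The view shows the cheek square ahead at (320,170), the tin at (317,50), and the wings at (285,278) and (352,310). I'll go down behind the cheek and push.

Request:
send_rows([
  [0, 0, -0.3, 1.0, 0.1, 0, 0],
  [0, 0, 0, 0.9, 0, 1, 0],
  [0, 0, 0, 0, 0, 3, 0],
  [0, 0, 0, 0, 0, 3, 0],
  [0, 0, 0, 0, 0, 2.6, 0],
  [0, 0, 0, 0, 0, 0, 0],
  [0, 0, 0, 0.5, 0, 0, 0],
  [0, 0, 0, 0.5, 0, 0, 0],
])

```text
time_s: 4.8
tool_pos: [0.5771, -0.0019, 0.0719]
tool_rot: [1.799, 2.572, 0.002]
contact_force: [0.5, -0.4, -0.2]
opening: 0.0004
finger_force: 0.0
```

Request:
send_rows([
  [0, 0, 0, 0.5, 0, 0, 0],
  [0, 0, 0, 0.5, 0, 0, 0],
  [0, 0, 0, 0.5, 0, 0, 0],
  [0, 0, 0, 0.5, 0, 0, 0],
  [0, 0, 0, 0.3, 0, 0, 0],
  [0, 0, 0, 0.3, 0, 0, 0],
  [0, 0, 0, 0.2, 0, 0, 0],
  [0, 0, 0, 0, 0, 0, 0],
])

```text
time_s: 5.6
tool_pos: [0.566, 0.0243, 0.0702]
tool_rot: [-1.8, -2.574, 0.0]
contact_force: [-0.4, -0.9, 0.9]
opening: 0.0005
finger_force: 0.3
```

Request:
send_rows([
  [0, 0, 0, 0.3, 0, 0, 0],
  [0, 0, 0, 0.3, 0, 0, 0],
  [0, 0, 0, 0.3, 0, 0, 0],
  [0, 0, 0, 0.2, 0, 0, 0],
  [0, 0, 0, 0.2, 0, 0, 0],
  [0, 0, 0, 0.2, 0, 0, 0],
  [0, 0, 0, 0.1, 0, 0, 0],
  [0, 0, 0, 0, 0, 0, 0],
])

```text
time_s: 6.4
tool_pos: [0.561, 0.0379, 0.0702]
tool_rot: [1.8, 2.573, -0.003]
contact_force: [1.0, -5.4, -2.3]
opening: 0.0004
finger_force: 2.7
```

Run:
```python
from h import *
s=ctrl.sense(); print(s['time_s'],s['tool_pos'],s['contact_force'],s['finger_force'])
```

```text
6.4 [0.561  0.0379 0.0702] [ 0.9602 -5.4065 -2.335 ] 2.6967355236411095
```

Request:
send_rows([
  [0, 0, 0, 0.1, 0, 0, 0],
  [0, 0, 0, 0.1, 0, 0, 0],
  [0, 0, 0, 0, 0, 0, 0],
])

```text
time_s: 6.7
tool_pos: [0.5609, 0.0381, 0.0703]
tool_rot: [1.798, 2.571, -0.005]
contact_force: [3.3, -10.4, -4.2]
opening: 0.0
finger_force: 5.1
```

Request:
send_rows([
  [0, 0, 0, 0.1, 0, 0, 0],
  [0, 0, 0, 0.1, 0, 0, 0],
  [0, 0, 0, 0, 0, 0, 0],
])

```text
time_s: 7.0
tool_pos: [0.561, 0.0382, 0.0703]
tool_rot: [1.796, 2.569, -0.008]
contact_force: [4.4, -13.8, -6.1]
opening: 0.0003
finger_force: 7.5
```

Run:
```python
from h import *
for c in('top','scene'):
    im=pic(c,c+'2')
    for n in('tin','jaw_back'):
        for d in ctrl.landmark_of(c,n)[:4]: print(c,n,np.array(d['xyz']),round(d['conf'],2))
    if c=='scene': a=im['pixels'][215:305,260:390]
    else: b=im['pixels'][180:330,250:430]
cv2.imwrite('pics/c2.png',np.hstack([cv2.resize(a[:,:,::-1],(400,300),interpolation=2),cv2.resize(b[:,:,::-1],(360,300),interpolation=2)]))
```

```text
top tin [ 0.6952  0.3121 -0.0004] 0.98
top tin [0.4409 0.2975 0.0015] 0.73
top tin [0.5657 0.2858 0.0024] 0.71
top tin [0.5351 0.1033 0.0207] 0.56
top jaw_back [0.5562 0.0473 0.0544] 0.69
scene tin [ 0.6941  0.3114 -0.0017] 0.98
scene tin [0.5329 0.097  0.0209] 0.82
scene tin [ 0.5659  0.2857 -0.0025] 0.77
scene tin [ 0.4406  0.304  -0.0003] 0.65
scene jaw_back [0.5581 0.0448 0.047 ] 0.59
```

View pics/c2.png

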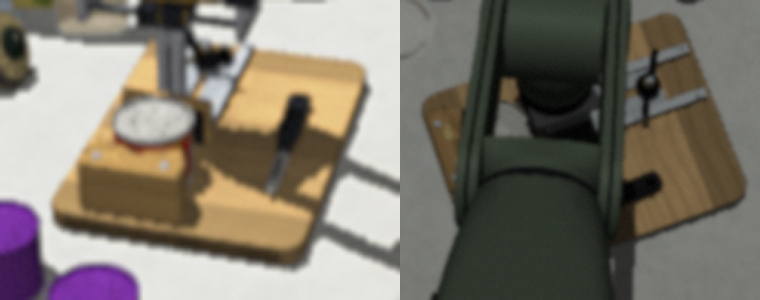

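The jaw is snug: the cheek sits against the tin, and 14 N moves it no further. I'll back off, lift, and go over the nut.

Request:
send_rows([
  [0, 0, 0, -0.3, 0, 0, 0],
  [0, 0, 0, -0.5, 0, 0, 0],
  [0, 0, 0, -0.5, 0, 0, 0],
  [0, 0, 0, 0, 0, -3, 0],
  [0, 0, 0, 0, 0, -3, 0],
  [0, 0, 0, -2, 0, -2, 0],
  [0, 0, 0, -4, 0, 0, 4.6],
  [0, 0, 0, -3, 0, 0, 4.6],
  [0, 0, 0, 0, 0, 0, 4.6],
  [0, 0, 0, 0, 0, 0, 4.6],
])

```text
time_s: 8.3
tool_pos: [0.5945, -0.0538, 0.1501]
tool_rot: [-1.801, -2.572, -0.001]
contact_force: [-0.4, -0.2, -0.2]
opening: 0.0286
finger_force: 0.0
```

Run:
```python
from h import *
s=ctrl.sense(); print(s['time_s'],s['tool_pos'],s['qpos'],s['opening'])
pic('wrist','w3')
for n in('jaw_back','nut_axis','wing_a','tin'):
    for d in ctrl.landmark_of('wrist',n)[:2]: print(n,np.array(d['xyz']),round(d['conf'],2))
ctrl.get_image('top')
for n in('jaw_back','nut_axis','wing_a'):
    for d in ctrl.landmark_of('top',n)[:2]: print('top',n,np.array(d['xyz']),round(d['conf'],2))
rowsto((.601,-.070,.15),125,4)
```

```text
8.3 [ 0.5945 -0.0538  0.1501] [-0.2358  0.3276  1.5633  0.0013  1.252  -0.5848] 0.028611487914175227
jaw_back [0.5553 0.0455 0.0561] 0.59
nut_axis [ 0.6005 -0.0692  0.0515] 0.97
wing_a [ 0.5763 -0.0642  0.053 ] 0.86
wing_a [ 0.6318 -0.0755  0.0577] 0.61
tin [0.5336 0.1019 0.0185] 0.61
top jaw_back [0.5582 0.0454 0.0515] 0.61
top nut_axis [ 0.3942 -0.3322  0.0007] 0.45
yaw0 110.09147926826171 n 4
[0, 0, np.float64(-3.7), np.float64(-0.44), np.float64(0.0), np.float64(0.01)]
[0, 0, np.float64(-3.7), np.float64(-0.44), np.float64(-0.02), np.float64(0.01)]
[0, 0, np.float64(-3.7), np.float64(-0.44), np.float64(-0.05), np.float64(0.01)]
[0, 0, np.float64(-3.7), np.float64(-0.44), np.float64(-0.08), np.float64(0.01)]
```

View pics/w3.png

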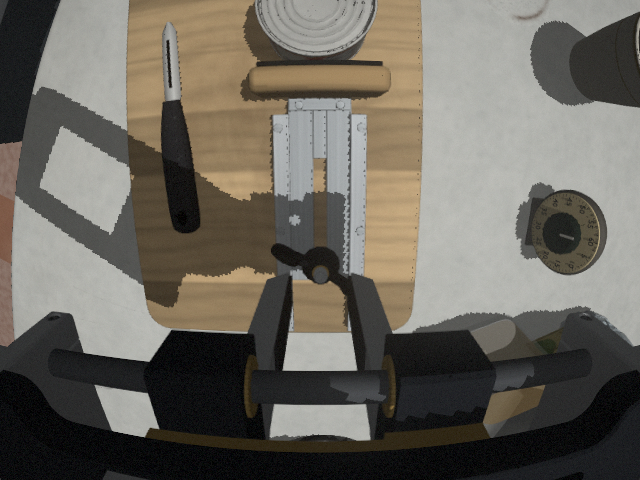

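The cheek at (320,78) touches the tin, and the nut at (321,265) is centred between the fingers. I'll centre over it, descend, and start the first stroke.

Request:
send_rows([
  [0, 0, -4, -0.4, 0, 0, 4.6],
  [0, 0, -4, -0.4, 0, 0, 4.6],
  [0, 0, -4, -0.5, -0.1, 0, 4.6],
  [0, 0, -4, -0.4, -0.1, 1, 4.6],
  [0, 0, 0, 0, 0, 2.3, 4.6],
  [0, 0, 0, 0, 0, 2.3, 4.6],
  [0, 0, 0, 0, 0, 2.3, 4.6],
  [0, 0, 0, 0, 0, 0, 4.6],
])

```text
time_s: 9.55
tool_pos: [0.5974, -0.0693, 0.0677]
tool_rot: [-1.421, -2.793, 0.003]
contact_force: [-0.3, 0.9, -0.9]
opening: 0.0457
finger_force: 0.0
```

Request:
send_rows([
  [0, 0, 4, 0, 0, 0, 4.6],
  [0, 0, 4, 0, 0, 0, 4.6],
  [0, 0, 5, 0, 0, 0, 4.6],
  [0, 0, 5, 0, 0, 0, 4.6],
  [0, 0, 5, 0, 0, 0, 4.6],
  [0, 0, 5, 0, 0, 0, 4.6],
])

```text
time_s: 10.15
tool_pos: [0.6015, -0.071, 0.073]
tool_rot: [2.062, 2.367, 0.0]
contact_force: [0.2, -1.4, -1.2]
opening: 0.0459
finger_force: 0.9
```

Run:
```python
from h import *
s=ctrl.sense(); print(s['time_s'],s['tool_pos'],s['qpos'],s['opening'],s['contact_force'],s['moment'])
rowsto((.601,-.070,.071),101.5,1)
```

```text
10.15 [ 0.6015 -0.071   0.073 ] [-0.2597  0.4362  1.5924 -0.0013  1.1105 -0.3964] 0.04593595651287846 [ 0.2085 -1.4475 -1.2321] [-0.352  -0.1452  0.0401]
yaw0 97.86518265875384 n 1
[0, 0, np.float64(-3.6), np.float64(0.11), np.float64(-0.04), np.float64(0.2)]
```

Engaged, with light contact. I'll continue the stroke.

Request:
send_rows([
  [0, 0, 8, 0, 0, 0, 4.6],
  [0, 0, 8, 0, 0, 0, 4.6],
  [0, 0, 8, 0, 0, 0, 4.6],
  [0, 0, 8, 0, 0, 0, 4.6],
  [0, 0, 8, 0, 0, 0, 4.6],
  [0, 0, 8, 0, 0, 0, 4.6],
  [0, 0, 8, 0, 0, 0, 4.6],
  [0, 0, 8, 0, 0, 0, 4.6],
  [0, 0, 8, 0, 0, 0, 4.6],
  [0, 0, 8, 0, 0, 0, 4.6],
])

```text
time_s: 11.15
tool_pos: [0.6013, -0.0706, 0.0727]
tool_rot: [3.103, 0.484, 0.002]
contact_force: [0.6, 0.1, -1.5]
opening: 0.0459
finger_force: 1.0
```

Run:
```python
from h import *
s=ctrl.sense(); print(s['time_s'],s['tool_pos'],s['qpos'],s['opening'],s['contact_force'],s['moment'])
pic('wrist','w4')
for n in('jaw_back','nut_axis','wing_a','tin'):
    for d in ctrl.landmark_of('wrist',n)[:2]: print(n,np.array(d['xyz']),round(d['conf'],2))
rowsto((.601,-.070,.071),101.5,1)
```

```text
11.15 [ 0.6013 -0.0706  0.0727] [-0.2594  0.4365  1.5928 -0.0004  1.1106  1.002 ] 0.04588329184968177 [ 0.6044  0.1278 -1.4569] [-0.1242 -0.0385 -0.0115]
jaw_back [0.5569 0.0435 0.0568] 0.56
nut_axis [ 0.6004 -0.0688  0.0495] 0.74
wing_a [ 0.6057 -0.0414  0.0504] 0.83
wing_a [ 0.5993 -0.0993  0.0547] 0.62
tin [0.5352 0.1017 0.0201] 0.66
yaw0 18.188110130483757 n 1
[0, 0, np.float64(-83.3), np.float64(-0.01), np.float64(-0.03), np.float64(0.14)]
```

View pics/w4.png

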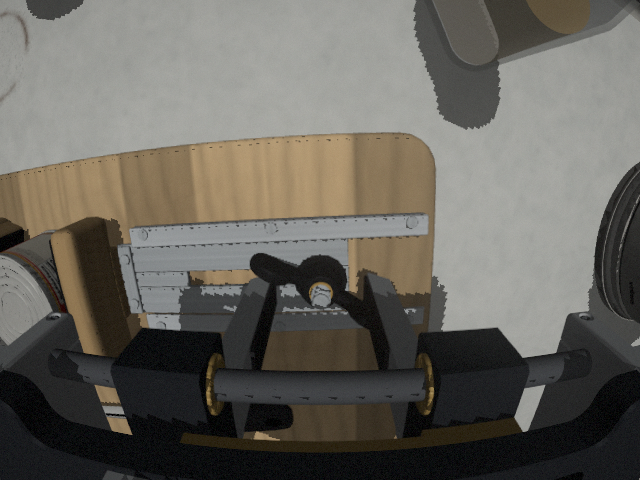

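The fingers push both wings, seen at (265,265) and (355,305), and the nut has turned 83°. I'll finish the stroke, lowering slightly with the nut.

Request:
send_rows([
  [0, 0, 8, 0, 0, 0.1, 4.6],
  [0, 0, 8, 0, 0, 0.1, 4.6],
  [0, 0, 8, 0, 0, 0, 4.6],
  [0, 0, 8, 0, 0, 0, 4.6],
  [0, 0, 8, 0, 0, 0, 4.6],
  [0, 0, 8, 0, 0, 0, 4.6],
  [0, 0, 8, 0, 0, 0, 4.6],
  [0, 0, 8, 0, 0, 0, 4.6],
  [0, 0, 8, 0, 0, 0, 4.6],
  [0, 0, 8, 0, 0, 0, 4.6],
])

```text
time_s: 12.4
tool_pos: [0.6015, -0.0709, 0.0701]
tool_rot: [2.691, -1.622, 0.004]
contact_force: [1.9, -1.1, -0.6]
opening: 0.0459
finger_force: 0.9
```

Request:
send_rows([
  [0, 0, 8, 0, 0, 0, 4.6],
  [0, 0, 7, 0, 0, 0, 4.6],
  [0, 0, 0, 0, 0, 0, 4.6],
  [0, 0, -5, 0, 0, 0, 4.6],
  [0, 0, -5, 0, 0, 0, 4.6],
  [0, 0, 0, 0, 0, -2.5, 4.6],
  [0, 0, 0, 0, 0, -2.0, 4.6],
  [0, 0, -8, 0, 0, 0, 4.6],
  [0, 0, -8, 0, 0, 0, 4.6],
  [0, 0, -8, 0, 0, 0, 4.6],
])

```text
time_s: 13.4
tool_pos: [0.6007, -0.07, 0.1151]
tool_rot: [-2.929, 1.135, -0.001]
contact_force: [0.2, 0.4, -0.2]
opening: 0.0461
finger_force: 0.0
```

Run:
```python
from h import *
s=ctrl.sense(); print(s['time_s'],s['tool_pos'],s['qpos'],s['opening'],s['contact_force'],s['moment'])
ctrl.get_image('wrist')
for n in('jaw_back','nut_axis','wing_a'):
    for d in ctrl.landmark_of('wrist',n)[:2]: print(n,np.array(d['xyz']),round(d['conf'],2))
rowsto((.601,-.070,.110),115,1)
```

```text
13.4 [ 0.6007 -0.07    0.1151] [-0.2592  0.3819  1.5696  0.0004  1.1896  2.051 ] 0.046114315984194486 [ 0.2168  0.3912 -0.2413] [ 0.0799 -0.0101  0.0724]
jaw_back [0.5561 0.0441 0.057 ] 0.92
wing_a [ 0.6314 -0.0746  0.0482] 0.68
wing_a [ 0.5736 -0.0635  0.0529] 0.66
yaw0 -43.002752144445324 n 1
[0, 0, np.float64(-158.0), np.float64(0.03), np.float64(-0.04), np.float64(0.46)]
```

Request:
send_rows([
  [0, 0, -8.2, 0, 0, 0, 4.6],
  [0, 0, -8.2, 0, 0, 0, 4.6],
  [0, 0, -8.2, 0, 0, 0, 4.6],
  [0, 0, -8.2, 0, 0, 0, 4.6],
  [0, 0, -8.2, 0, 0, 0, 4.6],
  [0, 0, -8.2, 0, 0, 0, 4.6],
  [0, 0, -8.2, 0, 0, 0, 4.6],
  [0, 0, -8.2, 0, 0, 0, 4.6],
  [0, 0, -8.2, 0, 0, 0, 4.6],
  [0, 0, -8.2, 0, 0, 0, 4.6],
])

```text
time_s: 14.6
tool_pos: [0.6005, -0.0702, 0.1144]
tool_rot: [-2.958, -1.057, 0.0]
contact_force: [-0.9, -0.1, 0.0]
opening: 0.0459
finger_force: 0.0
```

Request:
send_rows([
  [0, 0, -8.2, 0, 0, 0, 4.6],
  [0, 0, -8.2, 0, 0, 0, 4.6],
  [0, 0, -8.2, 0, 0, 0, 4.6],
  [0, 0, -8.2, 0, 0, 0, 4.6],
  [0, 0, -8.2, 0, 0, 0, 4.6],
  [0, 0, -8.2, 0, 0, 0, 4.6],
  [0, 0, -8.2, 0, 0, 0, 4.6],
  [0, 0, -8.2, 0, 0, 0, 4.6],
  [0, 0, -8.2, 0, 0, 0, 4.6],
  [0, 0, -8.2, 0, 0, 0, 4.6],
])

```text
time_s: 15.6
tool_pos: [0.6005, -0.0702, 0.1144]
tool_rot: [-1.539, -2.738, -0.0]
contact_force: [0.8, -0.1, -0.1]
opening: 0.0462
finger_force: 0.0
```

Request:
send_rows([
  [0, 0, 0, 0, 0, 2.3, 4.6],
  [0, 0, 0, 0, 0, 2.3, 4.6],
  [0, 0, 0, 0, 0, 0, 4.6],
  [0, 0, 5, 0, 0, 0, 4.6],
  [0, 0, 5, 0, 0, 0, 4.6],
  [0, 0, 5, 0, 0, 0, 4.6],
  [0, 0, 5, 0, 0, 0, 4.6],
])

```text
time_s: 16.3
tool_pos: [0.6012, -0.0708, 0.0697]
tool_rot: [2.001, 2.42, -0.0]
contact_force: [-0.2, -0.7, -1.2]
opening: 0.0462
finger_force: 0.9
```

Run:
```python
from h import *
s=ctrl.sense(); print(s['time_s'],s['tool_pos'],s['qpos'],s['opening'],s['contact_force'],s['moment'])
rowsto((.601,-.070,.068),115,1)
```

```text
16.3 [ 0.6012 -0.0708  0.0697] [-0.2596  0.4407  1.594  -0.0009  1.1055 -0.4481] 0.046214888267572966 [-0.2241 -0.6988 -1.1855] [-0.4388 -0.0833  0.0475]
yaw0 100.82582258179912 n 1
[0, 0, np.float64(-14.2), np.float64(0.08), np.float64(-0.01), np.float64(0.17)]
```

Request:
send_rows([
  [0, 0, 8, 0, 0, 0.1, 4.6],
  [0, 0, 8, 0, 0, 0, 4.6],
  [0, 0, 8, 0, 0, 0, 4.6],
  [0, 0, 8, 0, 0, 0, 4.6],
  [0, 0, 8, 0, 0, 0, 4.6],
  [0, 0, 8, 0, 0, 0.1, 4.6],
  [0, 0, 8, 0, 0, 0, 4.6],
  [0, 0, 8, 0, 0, 0, 4.6],
  [0, 0, 8, 0, 0, 0, 4.6],
  [0, 0, 8, 0, 0, 0, 4.6],
])

```text
time_s: 17.3
tool_pos: [0.6012, -0.0708, 0.0675]
tool_rot: [3.089, 0.564, 0.002]
contact_force: [1.2, -0.4, -1.4]
opening: 0.046
finger_force: 1.0
```

Request:
send_rows([
  [0, 0, 8, 0, 0, 0.1, 4.6],
  [0, 0, 8, 0, 0, 0, 4.6],
  [0, 0, 8, 0, 0, 0, 4.6],
  [0, 0, 8, 0, 0, 0, 4.6],
  [0, 0, 8, 0, 0, 0, 4.6],
  [0, 0, 8, 0, 0, 0, 4.6],
  [0, 0, 8, 0, 0, 0, 4.6],
  [0, 0, 8, 0, 0, 0, 4.6],
  [0, 0, 8, 0, 0, 0, 4.6],
  [0, 0, 0, 0, 0, 0, 4.6],
])

```text
time_s: 18.3
tool_pos: [0.6013, -0.0706, 0.0666]
tool_rot: [-2.836, 1.352, -0.002]
contact_force: [0.2, -0.7, -0.6]
opening: 0.0459
finger_force: 0.2
```

Run:
```python
from h import *
s=ctrl.sense(); print(s['time_s'],s['tool_pos'],s['qpos'],s['opening'],s['contact_force'],s['moment'])
rowsto((.601,-.070,.067),115,1)
```

```text
18.3 [ 0.6013 -0.0706  0.0666] [-0.2597  0.445   1.5954 -0.0001  1.0996  2.2008] 0.04590498965251253 [ 0.2062 -0.717  -0.627 ] [0.0312 0.011  0.0118]
yaw0 -50.9690596721232 n 1
[0, 0, np.float64(-166.0), np.float64(-0.07), np.float64(-0.01), np.float64(-0.04)]
```

Request:
send_rows([
  [0, 0, 8, 0, 0, 0, 4.6],
  [0, 0, 8, 0, 0, 0, 4.6],
  [0, 0, 8, 0, 0, 0, 4.6],
  [0, 0, 0, 0, 0, 0, 4.6],
  [0, 0, -5, 0, 0, 0, 4.6],
  [0, 0, -5, 0, 0, 0, 4.6],
  [0, 0, 0, 0, 0, -2.5, 4.6],
  [0, 0, 0, 0, 0, -2.0, 4.6],
  [0, 0, -8.2, 0, 0, 0, 4.6],
  [0, 0, -8.2, 0, 0, 0, 4.6],
])

```text
time_s: 19.3
tool_pos: [0.6015, -0.0701, 0.1123]
tool_rot: [-2.87, 1.275, -0.004]
contact_force: [0.7, 0.5, -0.5]
opening: 0.046
finger_force: 0.0
```

Request:
send_rows([
  [0, 0, -8.2, 0, 0, 0, 4.6],
  [0, 0, -8.2, 0, 0, 0, 4.6],
  [0, 0, -8.2, 0, 0, 0, 4.6],
  [0, 0, -8.2, 0, 0, 0, 4.6],
  [0, 0, -8.2, 0, 0, 0, 4.6],
  [0, 0, -8.2, 0, 0, 0, 4.6],
  [0, 0, -8.2, 0, 0, 0, 4.6],
  [0, 0, -8.2, 0, 0, 0, 4.6],
  [0, 0, -8.2, 0, 0, 0, 4.6],
  [0, 0, -8.2, 0, 0, 0, 4.6],
])

```text
time_s: 20.3
tool_pos: [0.6006, -0.0699, 0.111]
tool_rot: [-3.003, -0.921, -0.0]
contact_force: [0.8, 0.5, -0.3]
opening: 0.0462
finger_force: 0.0
```

Request:
send_rows([
  [0, 0, -8.2, 0, 0, 0, 4.6],
  [0, 0, -8.2, 0, 0, 0, 4.6],
  [0, 0, -8.2, 0, 0, 0, 4.6],
  [0, 0, -8.2, 0, 0, 0, 4.6],
  [0, 0, -8.2, 0, 0, 0, 4.6],
  [0, 0, -8.2, 0, 0, 0, 4.6],
  [0, 0, -8.2, 0, 0, 0, 4.6],
  [0, 0, -8.2, 0, 0, 0, 4.6],
  [0, 0, -8.2, 0, 0, 0, 4.6],
  [0, 0, -8.2, 0, 0, 0, 4.6],
])

```text
time_s: 21.3
tool_pos: [0.6006, -0.0699, 0.111]
tool_rot: [-1.663, -2.665, -0.001]
contact_force: [0.4, 0.3, -0.1]
opening: 0.0461
finger_force: 0.0
```

Run:
```python
from h import *
s=ctrl.sense(); print(s['time_s'],s['tool_pos'],s['qpos'],s['opening'],s['contact_force'],s['moment'])
ctrl.get_image('wrist')
for n in('jaw_back','nut_axis','wing_a'):
    for d in ctrl.landmark_of('wrist',n)[:2]: print(n,np.array(d['xyz']),round(d['conf'],2))
rowsto((.601,-.070,.066),115,1)
```

```text
21.3 [ 0.6006 -0.0699  0.111 ] [-0.2592  0.387   1.5721  0.0006  1.1825 -0.7148] 0.04607862236092294 [ 0.42    0.261  -0.0759] [-0.0543 -0.146   0.0655]
jaw_back [0.5563 0.0456 0.0594] 0.68
nut_axis [ 0.6011 -0.0723  0.0466] 0.67
wing_a [ 0.5751 -0.0579  0.0442] 0.9
wing_a [ 0.6296 -0.0777  0.0493] 0.72
yaw0 115.42448749570242 n 1
[0, 0, np.float64(0.4), np.float64(-0.01), np.float64(0.03), np.float64(4.48)]
```

Request:
send_rows([
  [0, 0, 0, 0, 0, 2.3, 4.6],
  [0, 0, 0, 0, 0, 2.2, 4.6],
  [0, 0, 0, 0, 0, 0, 4.6],
  [0, 0, 7, 0, 0, 0, 4.6],
  [0, 0, 7, 0, 0, 0, 4.6],
  [0, 0, 7, 0, 0, 0, 4.6],
  [0, 0, 7, 0, 0, 0, 4.6],
  [0, 0, 7, 0, 0, 0, 4.6],
])

```text
time_s: 22.3
tool_pos: [0.6008, -0.0706, 0.0663]
tool_rot: [2.404, 2.022, -0.0]
contact_force: [-0.7, -0.1, -1.8]
opening: 0.0465
finger_force: 0.9
```

Request:
send_rows([
  [0, 0, 7, 0, 0, 0.1, 4.6],
  [0, 0, 7, 0, 0, 0, 4.6],
  [0, 0, 7, 0, 0, 0, 4.6],
  [0, 0, 7, 0, 0, 0, 4.6],
  [0, 0, 7, 0, 0, 0, 4.6],
  [0, 0, 7, 0, 0, 0, 4.6],
])

```text
time_s: 22.9
tool_pos: [0.6011, -0.0704, 0.0655]
tool_rot: [2.968, 1.026, 0.001]
contact_force: [0.0, -0.5, -2.6]
opening: 0.0457
finger_force: 1.4
```

Run:
```python
from h import *
s=ctrl.sense(); print(s['time_s'],s['tool_pos'],s['qpos'],s['opening'],s['contact_force'],s['moment'])
rowsto((.601,-.070,.066),115,1)
```

```text
22.9 [ 0.6011 -0.0704  0.0655] [-0.2595  0.4463  1.5961 -0.0001  1.098   0.6455] 0.04572316072002162 [ 0.0321 -0.5034 -2.5955] [-0.1234 -0.0851  0.0532]
yaw0 38.148054783703095 n 1
[0, 0, np.float64(-76.9), np.float64(0.02), np.float64(-0.04), np.float64(-0.05)]
```

Request:
send_rows([
  [0, 0, 6, 0, 0, 0, 4.6],
  [0, 0, 6, 0, 0, 0, 4.6],
  [0, 0, 6, 0, 0, 0, 4.6],
  [0, 0, 6, 0, 0, 0, 4.6],
  [0, 0, 6, 0, 0, 0, 4.6],
])

```text
time_s: 23.4
tool_pos: [0.6014, -0.0704, 0.0654]
tool_rot: [3.128, 0.246, 0.001]
contact_force: [1.8, 0.7, -2.3]
opening: 0.0465
finger_force: 96.4
```

Request:
send_rows([
  [0, 0, 6, 0, 0, 0, 4.6],
  [0, 0, 6, 0, 0, 0, 4.6],
  [0, 0, 6, 0, 0, 0, 4.6],
])

```text
time_s: 23.7
tool_pos: [0.6015, -0.0703, 0.0655]
tool_rot: [3.124, -0.199, 0.002]
contact_force: [3.4, 3.5, -4.0]
opening: 0.048
finger_force: 238.6
```

Run:
```python
from h import *
s=ctrl.sense(); print(s['time_s'],s['tool_pos'],s['qpos'],s['opening'],s['contact_force'],s['moment'],s['effort'],s['finger_force'])
rowsto((.601,-.070,.066),115,1)
```

```text
23.7 [ 0.6015 -0.0703  0.0655] [-0.2536  0.4466  1.5957 -0.0119  1.0962  1.4501] 0.04796568715683722 [ 3.3798  3.4543 -4.029 ] [ 0.6415 -0.5144 13.4395] [-14.8559 -44.2355 -23.7936   5.0503   0.7862  12.6017] 238.6360280297231
yaw0 -7.3019860542390385 n 1
[0, 0, np.float64(-122.3), np.float64(-0.05), np.float64(-0.02), np.float64(-0.05)]
```

The torque has spiked, so the nut is on its stop. I'll back off and check.

Request:
send_rows([
  [0, 0, -6, 0, 0, 0, 4.6],
  [0, 0, -6, 0, 0, 0, 4.6],
  [0, 0, -6, 0, 0, 0, 4.6],
  [0, 0, -6, 0, 0, 0, 4.6],
  [0, 0, -6, 0, 0, 0, 4.6],
  [0, 0, -6, 0, 0, 0, 4.6],
  [0, 0, 0, 0, 0, -3, 4.6],
  [0, 0, 0, 0, 0, -4, 4.6],
  [0, 0, 0, 0, 0, 0, 4.6],
])

```text
time_s: 24.6
tool_pos: [0.6057, -0.0714, 0.1424]
tool_rot: [3.052, 0.717, 0.019]
contact_force: [0.2, -0.2, 1.1]
opening: 0.0458
finger_force: 0.0
```

Run:
```python
from h import *
s=ctrl.sense(); print(s['time_s'],s['tool_pos'],s['qpos'],s['opening'],s['contact_force'],s['moment'])
im=ctrl.get_image('wrist'); cv2.imwrite('pics/w5.png',im['pixels'][:,:,::-1])
for n in('jaw_back','nut_axis','wing_a','tin'):
    for d in ctrl.landmark_of('wrist',n)[:2]: print(n,np.array(d['xyz']),round(d['conf'],2))
rowsto((.601,-.070,.066),50,1)
```

```text
24.6 [ 0.6057 -0.0714  0.1424] [-0.2593  0.3523  1.5476  0.0002  1.2277  0.8501] 0.0458322822888397 [ 0.2282 -0.2357  1.1009] [ 0.0261 -0.0493  0.0149]
nut_axis [ 0.6005 -0.0705  0.0437] 0.87
wing_a [ 0.6003 -0.0995  0.0515] 0.97
wing_a [ 0.6082 -0.0393  0.046 ] 0.63
tin [0.5353 0.1053 0.0174] 0.7
yaw0 26.436744079359272 n 1
[0, 0, np.float64(-23.6), np.float64(0.13), np.float64(0.07), np.float64(6.73)]
```

View pics/w5.png

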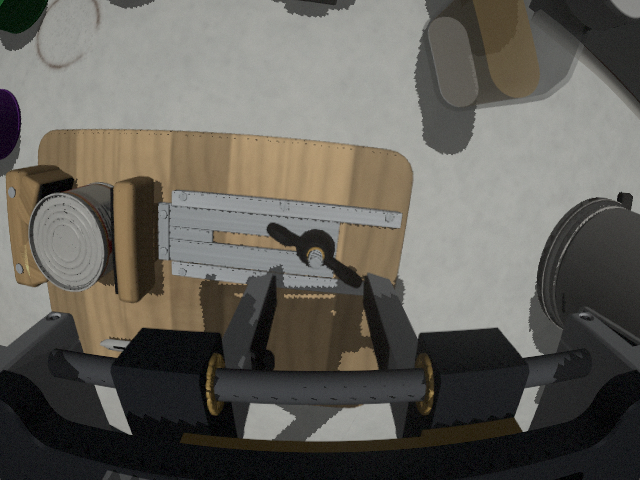

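The tin at (72,240) is gripped between both jaws, and the wings lie at about 82°. I'll do a gentle re-check stroke to confirm it is really on the stop.

Request:
send_rows([
  [0, 0, -8, -0.4, -0.3, 0, 4.6],
  [0, 0, 0, 0, 0, 2.6, 4.6],
  [0, 0, 0, 0, 0, 2.5, 4.6],
  [0, 0, 0, 0, 0, 2.4, 4.6],
  [0, 0, 0, 0, 0, 0, 4.6],
  [0, 0, 5, 0, 0, 0, 4.6],
  [0, 0, 4, 0, 0, 0, 4.6],
  [0, 0, 3, 0, 0, 0, 4.6],
  [0, 0, 3, 0, 0, 0, 4.6],
  [0, 0, 0, 0, 0, 0, 4.6],
])

```text
time_s: 25.85
tool_pos: [0.6008, -0.0687, 0.0584]
tool_rot: [3.095, 0.53, 0.019]
contact_force: [15.2, 1.6, -13.3]
opening: 0.046
finger_force: 10.3
```

Run:
```python
from h import *
s=ctrl.sense(); print(s['time_s'],s['tool_pos'],s['qpos'],s['contact_force'],s['moment'],s['finger_force'])
rowsto((.601,-.070,.066),50,1)
```

```text
25.85 [ 0.6008 -0.0687  0.0584] [-0.2589  0.4492  1.6095  0.0043  1.0714  0.9706] [ 15.1707   1.5755 -13.302 ] [ 0.6136 -2.8872  0.6292] 10.26958713257045
yaw0 19.44062885756319 n 1
[0, 0, np.float64(-30.6), np.float64(-0.03), np.float64(0.13), np.float64(-0.76)]
```

Request:
send_rows([
  [0, 0, -3, 0, 0, -0.4, 4.6],
  [0, 0, 0, 0, 0, -0.4, 4.6],
  [0, 0, 0, 0, 0, 0, 4.6],
])

```text
time_s: 26.15
tool_pos: [0.5997, -0.0695, 0.0673]
tool_rot: [3.079, 0.611, 0.014]
contact_force: [10.9, -1.0, -5.8]
opening: 0.0461
finger_force: 5.1
```

Request:
send_rows([
  [0, 0, 2, 0, 0, 0, 4.6],
  [0, 0, 2, 0, 0, 0, 4.6],
  [0, 0, 0, 0, 0, 0, 4.6],
])

```text
time_s: 26.45
tool_pos: [0.6008, -0.0694, 0.0674]
tool_rot: [3.098, 0.505, 0.018]
contact_force: [13.0, 0.5, -8.1]
opening: 0.0462
finger_force: 14.2
```

Run:
```python
from h import *
s=ctrl.sense(); print(s['time_s'],s['tool_pos'],s['qpos'],s['contact_force'],s['moment'],s['finger_force'])
rowsto((.601,-.070,.066),50,1)
```

```text
26.45 [ 0.6008 -0.0694  0.0674] [-0.2593  0.4368  1.6055  0.0025  1.0877  0.9873] [12.969   0.5196 -8.1202] [ 0.3166 -2.4779  0.7442] 14.217249539215118
yaw0 18.510393123265676 n 1
[0, 0, np.float64(-31.5), np.float64(0.0), np.float64(0.06), np.float64(0.14)]
```

Request:
send_rows([
  [0, 0, 2, 0.1, 0, 0, 4.6],
  [0, 0, 2, 0.1, 0, 0, 4.6],
  [0, 0, 0, 0, 0, 0, 4.6],
])

```text
time_s: 26.75
tool_pos: [0.6011, -0.0693, 0.0673]
tool_rot: [3.111, 0.406, 0.011]
contact_force: [9.4, -1.0, -4.3]
opening: 0.0458
finger_force: 41.9
```

Run:
```python
from h import *
s=ctrl.sense(); print(s['time_s'],s['tool_pos'],s['qpos'],s['contact_force'],s['moment'],s['finger_force'])
rowsto((.601,-.070,.066),50,1)
```

```text
26.75 [ 0.6011 -0.0693  0.0673] [-0.2572  0.4397  1.6014 -0.0011  1.0924  1.0549] [ 9.3643 -1.0307 -4.3072] [ 0.0679 -1.7585  2.2289] 41.87047513201833
yaw0 14.852582907882589 n 1
[0, 0, np.float64(-35.1), np.float64(-0.03), np.float64(0.07), np.float64(0.13)]
```

The torque rises steeply to 2.2 Nm over 4°, so this is the firm stop. I'll release and lift clear.

Request:
send_rows([
  [0, 0, -4, 0, 0, 0, 4.6],
  [0, 0, -4, 0, 0, 0, 4.6],
  [0, 0, -7, 0, 0, 0, 4.6],
  [0, 0, -7, 0, 0, 0, 4.6],
  [0, 0, 0, 0, 0, -2, 4.6],
  [0, 0, 0, 0, 0, -3, 4.6],
  [0, 0, 0, 0, 0, -4, 4.6],
  [0, 0, 0, 0, 0, -4, 4.6],
  [0, 0, 0, 0, 0, 0, 4.6],
  [0, 0, 0, 0, 0, 0, 4.6],
])

```text
time_s: 27.75
tool_pos: [0.5976, -0.0688, 0.1975]
tool_rot: [2.984, 0.982, 0.0]
contact_force: [-0.9, -0.6, -1.4]
opening: 0.0456
finger_force: 0.0
```

Run:
```python
from h import *
s=ctrl.sense(); print(s['time_s'],s['tool_pos'],s['contact_force'],s['moment'])
for c in('wrist','scene'):
  pic(c,c+'6')
  for n in('jaw_back','nut_axis','wing_a','tin','peeler'):
    for d in ctrl.landmark_of(c,n)[:2]: print(c,n,np.array(d['xyz']),round(d['conf'],2))
```

```text
27.75 [ 0.5976 -0.0688  0.1975] [-0.9227 -0.6247 -1.3696] [-0.0511  0.0254 -0.0004]
wrist jaw_back [0.5598 0.0452 0.0579] 0.97
wrist jaw_back [ 0.6022 -0.0721  0.045 ] 0.16
wrist nut_axis [ 0.602  -0.0708  0.0473] 0.94
wrist wing_a [ 0.6067 -0.0381  0.0444] 0.78
wrist wing_a [ 0.6002 -0.1005  0.0493] 0.7
wrist tin [0.5356 0.1027 0.0173] 0.9
wrist tin [0.4437 0.2984 0.0031] 0.57
wrist peeler [ 0.4612 -0.0057  0.0201] 0.85
scene jaw_back [0.5593 0.0436 0.0529] 0.78
scene jaw_back [ 0.3951 -0.3327 -0.0001] 0.2
scene nut_axis [ 0.6015 -0.0687  0.0442] 0.64
scene nut_axis [0.5341 0.1012 0.0222] 0.51
scene wing_a [ 0.6023 -0.0403  0.0441] 0.66
scene wing_a [ 0.5996 -0.0973  0.0471] 0.54
scene tin [ 0.4433  0.3033 -0.0019] 0.94
scene tin [ 0.6933  0.311  -0.0039] 0.85
scene peeler [ 0.4624 -0.0041  0.0208] 0.69
```

View pics/wrist6.png

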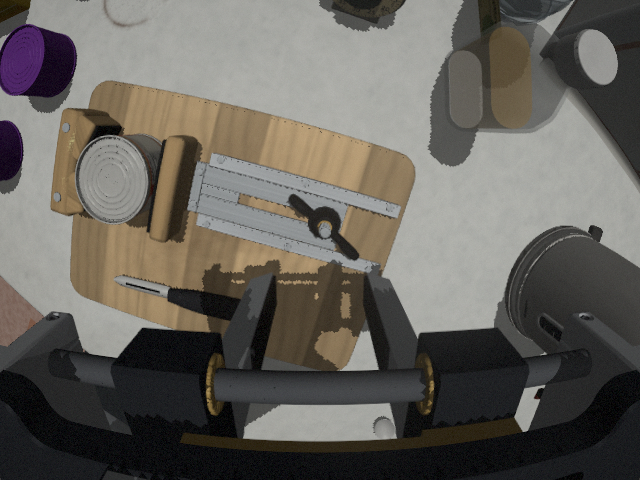

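The tin at (115,180) stands between both jaws, the wings are at their stop, the peeler hasn't moved, and the arm is clear of everything.

```bash
python3 -c "
from bench import ctrl
print(ctrl.sign_off())"
```

```text
the job is handed in; nothing more can be done
None
```

I pushed the jaw up until the tin was snug, turned the wing nut clockwise to its firm stop, and handed the job in with the arm clear; I couldn't measure the final grip force on the tin, and the first contact with the stop pressed hard (about 13 Nm on the nut) before I backed off.

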